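Scrub out the sloping draining cup and work its sprung drain plate

ROBOT

A 6-joint arm with a two-finger parallel gripper is mounted at the origin on the work surface. World frame = base frame: x ahead of the robot, y to its left, z up, the work surface at z = 0. Lengths are in mm, angles in rad, forces in N, time in s.
With the tool pointing down it reaches from about 275 to 850 mm from the base axis. Payload 19 kg.
Tool frame: the origin (TCP) lies on the centre line of the jaws, within the pads' length; the fingertips stand 8 mm ahead of it and the grasp point (between the pads) lies 11 mm behind it; z points along the fingers, x is the direction in which the jaws open and shut, and the axes are right-handed (so a half turn about z gives the same grasp; the last joint's range is limited). The gripper opens to 85 mm and grips with 20 to 120 N. Pads are 22 mm wide; open, the fingers measure 114 mm over their backs; the gripper's body (76 mm by 85 mm) begins 54 mm behind the grasp point. The pads swing forward as they close: fully open they stand 13 mm farther back than shut.
Start: joints at [-1.327, 0.15, 1.437, -0, 1.554, -0.134], TCP at [212.076, -534.429, 239.267] pointing down, gripper open.
Joint ranges: [-2.8, 2.8], [-0.68, 2.1], [0.12, 2.68], [-1.39, 4.53], [0.16, 2.79], [-2.81, 2.81]. Speed limits (rad/s): [1.89, 1.89, 2.22, 3.01, 3.01, 3.01].

INTERFACE

Orientations are given as a rotation vector (axis times angle).
In Python, from plant import get_state, vision, order gives the robot as it stands.
- The arm moves only by the tool drive_tool, never from a script. Its arguments are lists of equal length, an entry for each row: "translation": the shift along the tool's x, y, z in cm, a list of three; "spin": the turn about the tool's z in degrees. In form: {"translation": [[tx, ty, tz], ...], "spin": [spin, ...]}. A call has 1 to 12 rows; each row shifts and turns the commanded pose from where the row before left it, along the tool's axes as they then stand; what a row does not reach is not made up. A row lasts 1/8 s, in which the tool goes at most 62.5 mm and 10.7 degrees, less where a joint would pass 70% of its speed; a pose out of reach is approached as far as the arm can. A call with a gripper value outside its range is refused whole. "claw" is the opening, from -1 (shut) to 1 (fully open), set as the call begins (left out, the last holds). The fingers move at their own pace and stop on an object; "grip_force" is the grip in N (left out, the last holds). Time passes only in rows, so rows that do not move let the fingers close. It gives the time, the measured TCP pose, the force and the opening at its end, in the units of the state.
- get_state(): the state, without advancing time (a new reading comes with each control period).
- vision.get_image(name): name is "scene" or "top" or "wrist"; returns a dict with "frame" (384x512x3 uint8, blue, green, red), "z_map" (384x512 float32, mm along the optical axis (not along the pixel's ray), 0 where there is no reading), "intrinsics" (3x3 intrinsics, pixels), "view" (4x4, takes a point from world to camera coordinates); the wrist camera has in their place "mount" (4x4, takes a point from camera to tool coordinates, whose origin is the TCP and whose axes are the tool frame's). Camera axes: x right, y up, looking along -z (the intrinsics and any distortion apply to the point x, -y, -z); pixel columns grow to the right and rows downward; lengths in mm; the calibration is good to about 2 mm. The wrist camera is an equidistant fisheye: a pixel r from the principal point sees the ray r / f radians off the axis. A picture is of the moment at which its call begins: read the wrist's pose just before it.
- order.close_job(): hands the job in, once; it reports no verdict.
The state is a dict: "time_s": time; "joint_positions": joint angles; "qvel": joint speeds; "effort": joint torques, N m; "ee_pos": TCP position; "ee_rot": TCP orientation; "ft_force": force on the tool from outside, world axes, zero at the start; "torque": the same for the moment, N m; "grip_width": finger opening in mm.
Only numpy, scipy, OpenCV 4.12 (cv2) and the standard library are available. Lean on these libraries where they do the work, as an engineer would, in place of code of your own. Each camera call takes 0.05 s, during which the arm holds its last target. There are 200 camera calls.

TASK

Take the long green-handled brush from its blue stand and scrub out the stainless cup that leans in the grey cradle with three full up-and-down strokes: each time push the brush down along the cup until the sprung drain plate, hidden at an unknown depth inside, is fully down against its stop, then draw the brush back up to the rim. Press it home gently, without ramming it, then stand the brush head-down in its stand again and let go. Leave the other things where they are.

Things in the scene. Friction and masses are not known exactly. Their poses are not given: they have to be found in the camera images.
- brush: cup brush, 205 mm long, stands head-down in the stand. Origin at the centre of the flat head end, z along the brush towards the handle's end. White bristle head (rigid) 30 mm diameter from 0 to 75 mm, thin 12 mm steel neck to 105 mm, round green handle 20 mm diameter from 105 to 205 mm. About 90 g
- brush_tip (a point): centre of the flat head end of the brush; axes as the brush
- brush_grip (a point): point on the brush's axis in the green handle, 172 mm from the tip: a good place to grip
- cup: straight stainless steel cup, fixed in a grey cradle, leaning 23 degrees (0.4 rad) from upright. Outside 66 mm diameter, 125 mm long, wall 3 mm, inside 60 mm diameter. Origin at the centre of its underside, z along its axis out of the mouth
- cup_mouth (a point): centre of the cup's mouth in the plane of the rim (125 mm from the cup's origin); z along the cup's axis, out of the mouth
- drain (a joint): travel of the sprung orange drain plate (53 mm disc, right across the inside of the cup) along the cup's axis: 0 = up at rest, 0.012 m = fully down. It starts at 3 N, is fully down at about 8 N, then meets a stiff rubber stop (6 N for each further mm); springs back by itself. At rest it lies 70 to 92 mm below the rim: this depth varies and is not measured
- stand: blue ceramic brush stand, fixed, a round pot 60 mm outside and 52 mm inside diameter, 90 mm tall, with a foot 88 mm across. Origin at the centre of its underside, z up
- stand_floor (a point): centre of the inner floor of the stand, 6 mm above its underside
- grinder: glass pepper grinder with steel twist top, 56 mm across, 146 mm tall; bystander. Origin at the centre of its underside
- sauce_dish: small white ceramic sauce dish, 84 mm across, 22 mm tall; bystander. Origin at the centre of its underside
- spoon: wooden spoon lying flat, 200 mm long; bystander
- tea_tin: red round tea tin, 72 mm across, 110 mm tall; bystander. Origin at the centre of its underside
- tea_bowl: white ceramic tea bowl, 104 mm across, 55 mm tall; bystander. Origin at the centre of its underside
- sauce_bottle: amber glass sauce bottle with red cap, 60 mm across, 170 mm tall; bystander. Origin at the centre of its underside
Not all that is in view belongs to the job. Leave any yellow look-alike of the brush alone.

How it is judged:
By the outcome, as a careful person would: the job done as asked, in the order asked, and still so for the second after the job is handed in, with the robot touching nothing.
It also fails if it takes over 72 s, if anything falls off the work surface, if the arm or the gripper's body presses on something with over 40 N, if the wrist force passes 120 N, or if a joint passes its speed limit or range.

## Working session

There is one attempt and no reset: what is moved stays moved. The work goes in short steps, Python scripts to look and compute and a tool call to move; the robot and the scene stay as the last step left them, time stands still between calls to the robot, and variables do not carry over. Pictures are saved under pics/ and viewed, about 8 in all and at most 12, crops included, and the job is handed in when it is done.

Besides the shell and the picture viewer there is one more tool, called after "Request:" as name([rows], argument=value, ...), one row to a line, values as JSON. drive_tool: Moves the arm, as the interface text tells. Its arguments: {"type":"object","properties":{"translation":{"type":"array","items":{"type":"array","items":{"type":"number"}}},"spin":{"type":"array","items":{"type":"number"}},"claw":{"type":"number"},"grip_force":{"type":"number"}},"required":["translation","spin"]}

```bash
mkdir -p pics; ls; python3 - <<'E'
from plant import get_state, vision
import numpy as np, cv2
s=get_state();print(s)
ims=[]
for n in("scene","top"):
    d=vision.get_image(n);np.savez(n+".npz",**d);print(n,d["intrinsics"],d["view"],d.keys());cv2.imwrite(f"pics/{n}0.png",d["frame"])
E
```

```text
pics
{'time_s': 0.0, 'joint_positions': array([-1.32701837e+00,  1.50966457e-01,  1.43799323e+00,  3.10731855e-06,
        1.55381351e+00, -1.33985501e-01]), 'qvel': array([-0.00179642, -0.00065276,  0.00185733,  0.00096283,  0.0001336 ,
        0.00145319]), 'effort': array([-7.90262256e-04, -7.13059473e+01, -5.70869815e+01, -2.51960091e-04,
        9.00994433e-03,  2.79339696e-05]), 'ee_pos': array([ 212.01892739, -534.23736468,  238.70540916]), 'ee_rot': array([-2.59837809e+00,  1.76438957e+00,  1.37761886e-03]), 'ft_force': array([ 0.24904015, -0.50335403, -0.16258144]), 'torque': array([ 0.04948356, -0.03451965, -0.03640607]), 'grip_width': 85.1668263186697}
scene [[491.80046508   0.         254.19669333]
 [  0.         491.80046508 194.57421578]
 [  0.           0.           1.        ]] [[ 7.97959007e-01  6.02405701e-01 -1.92040185e-02 -4.52748796e+02]
 [-3.41324538e-01  4.77927389e-01  8.09371960e-01  9.02059900e+01]
 [ 4.96748409e-01 -6.39290843e-01  5.86982313e-01 -1.79866284e+03]
 [ 0.00000000e+00  0.00000000e+00  0.00000000e+00  1.00000000e+00]] dict_keys(['frame', 'z_map', 'intrinsics', 'view'])
top [[455.75912807   0.         249.83687499]
 [  0.         455.75912807 173.91746356]
 [  0.           0.           1.        ]] [[-2.19669020e-02 -9.99323391e-01 -2.94994296e-02  3.32931268e+01]
 [ 9.98023599e-01 -2.36568688e-02  5.82172523e-02 -5.73521294e+02]
 [-5.88757261e-02 -2.81622742e-02  9.97867995e-01 -1.32301859e+03]
 [ 0.00000000e+00  0.00000000e+00  0.00000000e+00  1.00000000e+00]] dict_keys(['frame', 'z_map', 'intrinsics', 'view'])
```

View pics/scene0.png

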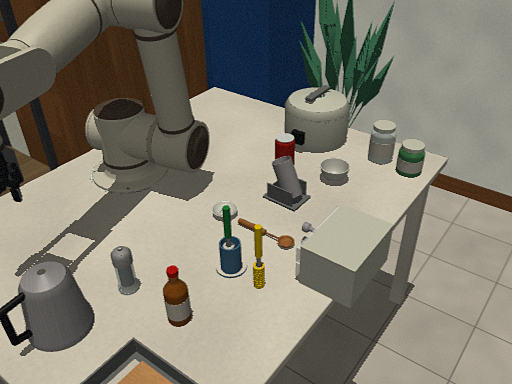

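View pics/top0.png

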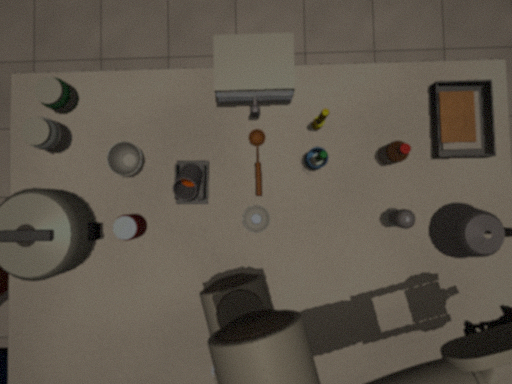

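The scene view shows two candidates. A green-handled brush stands in the blue pot at scene (230,240) and top (317,157). A yellow look-alike is at scene (258,255) and top (320,120). The green one in the blue stand fits the description. The cup is at scene (287,178) and top (188,185). Next I'll measure these and take one enlarged crop.

```bash
cat > h.py <<'E'
import numpy as np, cv2
def pts(d):
    z=d["z_map"].astype(float);K=d["intrinsics"];v,u=np.mgrid[:384,:512]
    c=np.stack([(u-K[0,2])/K[0,0]*z,-(v-K[1,2])/K[1,1]*z,-z],-1)
    V=d["view"];return (c-V[:3,3])@V[:3,:3], z>0
def proj(d,p):
    V=d["view"];c=V[:3,:3]@p+V[:3,3];K=d["intrinsics"];return K[0,2]+K[0,0]*c[0]/-c[2],K[1,2]+K[1,1]*-c[1]/-c[2]
E
python3 - <<'E'
from h import *
D={n:dict(np.load(n+".npz")) for n in("scene","top")}
np.set_printoptions(precision=1,suppress=True)
for n,d in D.items():
    P,ok=pts(d);h=cv2.cvtColor(d["frame"],cv2.COLOR_BGR2HSV);H,S,Vv=h[...,0],h[...,1],h[...,2]
    x0,y0,x1,y1=(205,190,250,280) if n=="scene" else (298,140,335,175)
    w=np.zeros(H.shape,bool);w[y0:y1,x0:x1]=1
    g=w&ok&(S>100)&(H>45)&(H<88); b=w&ok&(S>80)&(H>=90)&(H<125)
    print(n,"green",g.sum());
    p=P[g]
    for lo in range(60,240,20):
        q=p[(p[:,2]>=lo)&(p[:,2]<lo+20)]
        if len(q):print(lo,len(q),q.mean(0),q.min(0),q.max(0))
    p=P[b];print("blue",b.sum(),p.mean(0),p.min(0),p.max(0))
    q=p[p[:,2]>84]; print("rim",len(q),(q.min(0)+q.max(0))/2, q.min(0),q.max(0))
    x0,y0,x1,y1=(255,145,320,215) if n=="scene" else (165,150,220,210)
    q=P[y0:y1:5 if n=="top" else 6,x0:x1:5 if n=="top" else 6]
    for r in q: print(' '.join("%d,%d,%d"%tuple(a) for a in r))
a=cv2.resize(D["scene"]["frame"][140:290,200:325],None,fx=3.5,fy=3.5,interpolation=cv2.INTER_CUBIC)
b=cv2.resize(D["top"]["frame"][100:220,160:345],None,fx=1.9,fy=1.9,interpolation=cv2.INTER_CUBIC)
b=cv2.convertScaleAbs(b,alpha=1.6)
c=np.zeros((525,790,3),np.uint8);c[:a.shape[0],:a.shape[1]]=a;c[:b.shape[0],438:438+b.shape[1]]=b
cv2.imwrite("pics/crop1.png",c)
E
```

```text
scene green 208
100 16 [ 614.6 -178.9  115.5] [ 606.8 -183.7  106.7] [ 622.8 -174.1  120. ]
120 39 [ 615.9 -178.4  131.1] [ 604.8 -183.7  120.6] [ 624.3 -171.8  139.5]
140 34 [ 615.9 -179.5  150.5] [ 608.2 -185.7  140.3] [ 622.7 -172.1  158.6]
160 41 [ 615.1 -178.2  170.2] [ 603.5 -184.4  160.7] [ 621.  -171.5  179.4]
180 41 [ 615.3 -178.9  190.5] [ 605.7 -185.2  180.1] [ 621.6 -171.7  199.6]
200 37 [ 613.4 -175.7  207.5] [ 602.7 -182.6  200.7] [ 621.1 -164.   212.6]
blue 616 [ 626.5 -184.3   50.8] [ 586.4 -216.7   -2.9] [ 659.  -140.1  114.6]
rim 81 [ 616.6 -174.8   99.3] [ 586.4 -206.7   84. ] [ 646.8 -142.9  114.6]
261,410,-2 284,418,1 300,436,-1 322,445,0 431,328,93 453,333,98 464,355,91 410,481,13 438,480,23 457,492,23 483,493,32
290,372,-1 309,384,0 328,397,0 347,410,0 431,329,68 449,339,69 465,354,67 418,470,-5 441,477,0 458,493,-3 476,507,-3
316,337,-1 334,350,-1 352,365,-2 370,378,-3 431,329,42 529,221,131 560,207,150 447,426,0 467,436,2 485,450,1 499,470,-3
343,300,0 360,315,-1 377,329,-2 508,183,121 509,215,104 560,175,144 570,193,138 467,395,-3 485,407,-3 503,420,-2 523,4
[... 2198 characters left out ...]
74,2 562,260,0 555,217,141 559,221,44 558,205,54 558,191,53 554,165,127 557,162,55 558,151,26 559,140,-1 559,124,5
547,274,0 547,261,-5 543,224,105 544,217,67 545,209,35 544,192,49 540,163,143 545,168,8 544,152,22 544,139,1 544,125,0
532,274,2 532,260,-1 529,222,116 529,213,89 529,203,67 529,189,68 527,165,130 530,169,7 529,152,21 529,140,1 529,125,3
518,275,1 517,261,-4 515,220,130 515,209,113 515,198,99 514,182,109 515,184,7 515,169,8 515,153,20 515,140,0 514,126,-3
503,276,-4 502,260,0 502,245,0 502,228,11 501,213,11 501,199,8 501,185,3 500,169,11 500,155,4 500,140,0 499,125,1
488,276,-1 487,260,0 487,245,2 487,230,0 487,215,2 486,201,-1 486,186,-2 486,171,-1 485,155,1 485,141,0 485,126,2
```

View pics/crop1.png

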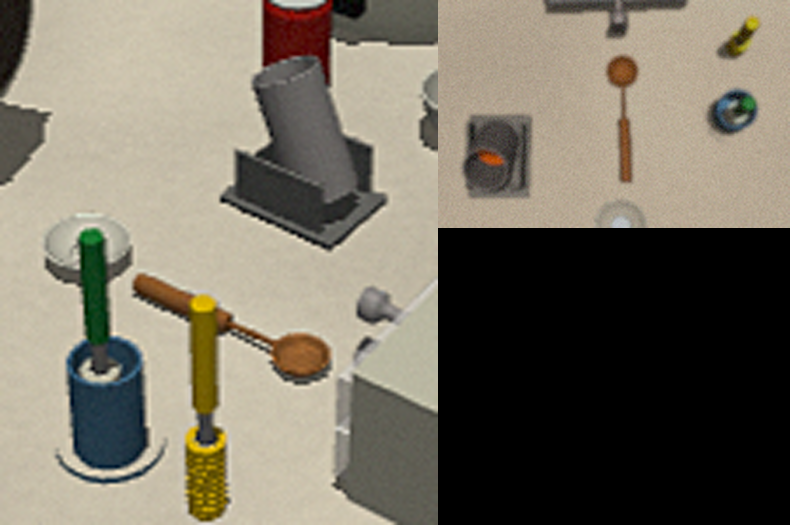

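The crop confirms the target: the green handle stands upright in the blue pot, with its top at z≈211 as it should be, and the yellow brush stands apart. In the cup mouth the orange plate shows. Next I fit the cup axis, the pot rim and the yellow brush's position.

```bash
cat > m.py <<'E'
from h import *
from scipy.optimize import least_squares
np.set_printoptions(precision=1,suppress=True)
D={n:dict(np.load(n+".npz")) for n in("scene","top")}
Q=[];G=[];B=[]
for n,d in D.items():
    P,ok=pts(d);w=np.zeros(ok.shape,bool)
    x0,y0,x1,y1=(265,150,310,205) if n=="scene" else (168,155,215,208); w[y0:y1,x0:x1]=1
    p=P[w&ok];  p=p[(p[:,0]>480)&(p[:,0]<620)&(p[:,1]>150)&(p[:,1]<250)&(p[:,2]>68)&(p[:,2]<170)];Q.append(p)
    h=cv2.cvtColor(d["frame"],cv2.COLOR_BGR2HSV)
    y=ok&(h[...,0]>20)&(h[...,0]<33)&(h[...,1]>150)&(P[...,2]>10)&(np.abs(P[...,0]-650)<120)&(np.abs(P[...,1]+180)<120)
    print(n,"yellow",y.sum(),np.median(P[y],0),P[y].max(0))
    b=ok&(h[...,0]>=90)&(h[...,0]<125)&(h[...,1]>70)&(np.abs(P[...,0]-610)<45)&(np.abs(P[...,1]+173)<45)&(P[...,2]>20)&(P[...,2]<97);B.append(P[b]);
tl=0.4
def ax(az):return np.array([np.sin(tl)*np.cos(az),np.sin(tl)*np.sin(az),np.cos(tl)])
def dist(v,p):
    a=ax(v[0]);q=p-np.array([v[1],v[2],100.]);return np.linalg.norm(q-np.outer(q@a,a),axis=1)
for name,p in(("scene",Q[0]),("top",Q[1]),("both",np.vstack(Q))):
    def f(v):
        r=dist(v,p);return np.minimum(abs(r-33),abs(r-30))
    for az in(2.6,3.14,3.6):
        s=least_squares(f,[az,553,195],loss="soft_l1",f_scale=2)
        a=ax(s.x[0]);q=p-np.array([s.x[1],s.x[2],100.]);r=dist(s.x,p);t=(q@a)[(abs(r-31.5)<4)]
        T=np.percentile(t,[95,98,99.5]);print(name,len(p),s.x,s.cost,T,"mouth",np.array([s.x[1],s.x[2],100])+a*T[1],a)
for p in B:
    def f(v): r=np.hypot(p[:,0]-v[0],p[:,1]-v[1]);return np.minimum(abs(r-30),abs(r-26))
    s=least_squares(f,[610,-173],loss="soft_l1",f_scale=2);print("stand",len(p),s.x,s.cost)
E
python3 m.py
```

```text
scene yellow 441 [ 725.2 -188.4  112.1] [ 736.7 -167.4  206.3]
top yellow 131 [ 710.9 -176.6  116. ] [ 725.1 -164.6  209.7]
scene 601 [  3.1 550.5 191.6] 735.331724850799 [40.3 41.7 42.4] mouth [534.3 192.1 138.4] [-0.4  0.   0.9]
scene 601 [  3.1 550.7 191.7] 735.2938472348792 [40.3 41.7 42.4] mouth [534.5 192.3 138.4] [-0.4  0.   0.9]
scene 601 [  3.1 550.6 191.7] 735.3844973197298 [40.3 41.7 42.4] mouth [534.4 192.2 138.4] [-0.4  0.   0.9]
top 542 [  3.1 548.9 194. ] 190.25061853494702 [42.2 43.5 45.8] mouth [531.9 194.7 140. ] [-0.4  0.   0.9]
top 542 [  3.1 551.6 194.8] 232.904091134167 [43.3 44.6 46.9] mouth [534.2 195.1 141.1] [-0.4  0.   0.9]
top 542 [  3.1 548.9 194. ] 190.25061853494702 [42.2 43.5 45.8] mouth [531.9 194.7 140. ] [-0.4  0.   0.9]
both 1143 [  3.1 550.2 191.8] 964.0575483594569 [41.9 43.5 45. ] mouth [533.3 192.5 140.1] [-0.4  0.   0.9]
both 1143 [  3.1 550.5 191.9] 966.3066374725314 [42.  43.6 45.2] mouth [533.5 192.6 140.2] [-0.4  0.   0.9]
both 1143 [  3.1 550.5 191.9] 966.3066374725319 [42.  43.6 45.2] mouth [533.5 192.6 140.2] [-0.4  0.   0.9]
stand 499 [ 615.5 -172.2] 364.41459244316957
stand 71 [ 610.3 -168.4] 59.70051741909475
```

Cup mouth is at about (533.5, 193, 139.5), leaning towards −x. The brush is at about (609, −171) and the stand at about (612, −171). With the jaws along world y, the brush can swivel about them in the x–z plane. I'll move above the brush.

Request:
drive_tool([
  [0, 0, -0.7],
  [0, 0, -0.7],
  [0, 0, -0.7],
  [-3, -3.3, 0],
  [-3, -3.3, 0],
  [-3, -3.3, 0],
  [-3, -3.3, 0],
  [-3, -3.3, 0],
  [-3, -3.3, 0],
  [-3, -3.3, 0],
  [-3, -3.3, 0],
  [-3, -3.3, 0],
], spin=[7.2, 7.2, 7.2, 0, 0, 0, 0, 0, 0, 0, 0, 0], claw=1, grip_force=40)

```text
time_s: 1.6
ee_pos: [509.7, -263.0, 260.0]
ee_rot: [2.222, -2.22, -0.001]
ft_force: [0.3, -1.2, 0.3]
grip_width: 85.5
```

Request:
drive_tool([
  [-3, -3.3, 0],
  [-3, -3.3, 0],
  [-3.1, -3.2, 0],
  [0, 0, 0],
], spin=[0, 0, 0, 0])

```text
time_s: 2.1
ee_pos: [608.2, -170.9, 259.3]
ee_rot: [2.226, -2.217, -0.002]
ft_force: [-0.4, -0.3, -1.1]
grip_width: 85.8
```

```bash
cat >> h.py <<'E'
def wrist():
    from plant import get_state,vision
    from scipy.spatial.transform import Rotation as R
    s=get_state();d=vision.get_image("wrist");K=d["intrinsics"];T=np.eye(4);T[:3,:3]=R.from_rotvec(s["ee_rot"]).as_matrix();T[:3,3]=s["ee_pos"]
    M=T@d["mount"];z=d["z_map"].astype(float);v,u=np.mgrid[:384,:512]
    x=(u-K[0,2])/K[0,0];y=(v-K[1,2])/K[1,1];r=np.hypot(x,y)+1e-9
    t=np.tan(np.minimum(r,1.5));c=np.stack([x/r*t*z,-y/r*t*z,-z],-1)
    return d,c@M[:3,:3].T+M[:3,3],(z>0)&(r<1.4),s
E
python3 - <<'E'
from h import *
np.set_printoptions(precision=1,suppress=True)
d,P,ok,s=wrist();cv2.imwrite("pics/w1.png",d["frame"]);print(s["ee_pos"],s["time_s"])
h=cv2.cvtColor(d["frame"],cv2.COLOR_BGR2HSV)
g=ok&(h[...,0]>45)&(h[...,0]<88)&(h[...,1]>100)&(abs(P[...,0]-609)<60)&(abs(P[...,1]+171)<60)
p=P[g]
for lo in range(100,230,20):
    q=p[(p[:,2]>=lo)&(p[:,2]<lo+20)]
    if len(q):print(lo,len(q),q.mean(0),q.min(0),q.max(0))
q=p[p[:,2]>204];print("top",len(q),(q.min(0)+q.max(0))/2)
E
```

```text
[ 608.2 -170.9  259.3] 2.1
100 4 [ 619.1 -171.1  118.2] [ 618.4 -172.7  117.1] [ 619.5 -169.   119.1]
120 76 [ 618.3 -172.7  130.8] [ 611.6 -182.6  120.9] [ 619.7 -165.3  139.8]
140 114 [ 617.8 -173.   150.2] [ 611.8 -182.6  140.1] [ 619.9 -163.9  159.8]
160 145 [ 617.7 -172.4  170. ] [ 612.6 -182.2  160.2] [ 619.8 -163.6  180. ]
180 172 [ 618.2 -172.6  190.4] [ 614.2 -180.9  180.4] [ 619.8 -164.2  199.9]
200 669 [ 612.  -172.4  209.9] [ 601.8 -180.8  200.1] [ 619.9 -163.7  212.8]
top 640 [ 614.1 -194.9  276.3]
```

View pics/w1.png

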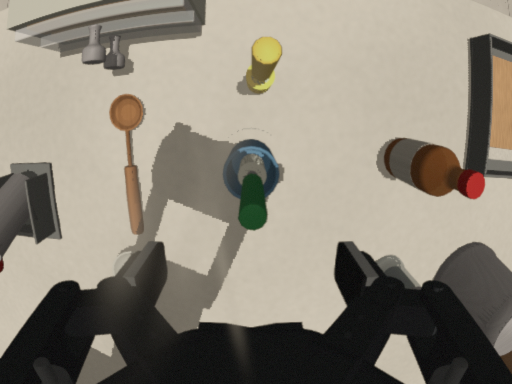

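The wrist view shows the green handle at (253,205), central between the open jaws, with the yellow brush well away at (265,60). The handle axis is at about (610, −173). I'll descend and grip.

Request:
drive_tool([
  [0.2, -0.2, 1.5],
  [0, 0, 2],
  [0, 0, 2],
  [0, 0, 2],
  [0, 0, 1.7],
  [0, 0, 0],
], spin=[0, 0, 0, 0, 0, 0])

```text
time_s: 2.9
ee_pos: [607.9, -175.5, 166.7]
ee_rot: [2.221, -2.221, -0.004]
ft_force: [0.1, -0.1, 0.7]
grip_width: 85.2
```

Request:
drive_tool([
  [0, 0, 0],
  [0, 0, 0],
  [0, 0, 0],
  [0, 0, 0],
  [0, 0, 0],
  [0, 0, 0],
], spin=[0, 0, 0, 0, 0, 0], claw=-1, grip_force=40)

```text
time_s: 3.65
ee_pos: [608.9, -175.1, 168.6]
ee_rot: [-2.222, 2.22, -0.001]
ft_force: [-0.9, 1.2, 5.9]
grip_width: 19.1
```

Gripped at 19 mm. I'll lift the head partway out of the pot and tilt the brush in the jaws against the pot's rim, using a light grip.

Request:
drive_tool([
  [0, 0, -1],
  [0, 0, -1.5],
  [0, 0, -1.5],
  [0, 0, -0.5],
  [0, 0, 0],
  [0, 0, 0],
], spin=[0, 0, 0, 0, 0, 0], grip_force=25)

```text
time_s: 4.4
ee_pos: [608.6, -175.0, 212.7]
ee_rot: [2.222, -2.22, -0.001]
ft_force: [0.2, -0.1, -1.4]
grip_width: 19.2
```

Request:
drive_tool([
  [0, 0.5, 0],
  [0, 0.5, 0],
  [0, 0.5, 0.1],
  [0, 0.5, 0.1],
  [0, 0.5, 0.1],
  [0, 0.5, 0.1],
  [0, 0.5, 0.2],
  [0, 0.5, 0.2],
  [0, 0.5, 0.2],
  [0, 0.5, 0.2],
  [0, 0.4, 0.1],
  [0, 0, 0],
], spin=[0, 0, 0, 0, 0, 0, 0, 0, 0, 0, 0, 0])

```text
time_s: 5.9
ee_pos: [554.5, -175.1, 200.1]
ee_rot: [2.222, -2.221, -0.001]
ft_force: [2.8, 1.1, -0.3]
grip_width: 18.9
```

```bash
cat > ang.py <<'E'
from h import *
import sys
from plant import get_state,vision
np.set_printoptions(precision=2,suppress=True)
s=get_state();print(s["ee_pos"],s["ft_force"],s["time_s"]);e=s["ee_pos"]
d=vision.get_image("scene");P,ok=pts(d);h=cv2.cvtColor(d["frame"],cv2.COLOR_BGR2HSV)
g=ok&(h[...,0]>45)&(h[...,0]<88)&(h[...,1]>100)&(np.linalg.norm(P-e,axis=-1)<150)
p=P[g];print(len(p))
if len(p)>20:
    c=p.mean(0);a=np.linalg.svd(p-c)[2][0];a*=np.sign(a[2]);print(c,a,"tilt deg -x",np.degrees(np.arctan2(-a[0],a[2])),"y",np.degrees(np.arctan2(a[1],a[2])),p.min(0),p.max(0))
v,u=map(int,(proj(d,e)[1],proj(d,e)[0]))
cv2.imwrite("pics/%s.png"%sys.argv[1],cv2.resize(d["frame"][max(0,v-60):v+120,max(0,u-90):u+90],None,fx=3,fy=3))
E
python3 ang.py a1
```

```text
[ 554.49 -175.15  200.13] [ 2.83  1.1  -0.3 ] 5.9
267
[ 571.98 -181.04  219.54] [-0.09 -0.07  0.99] tilt deg -x 5.0597055635384045 y -4.138240194708094 [ 536.92 -239.18  149.96] [ 594.34 -119.33  344.57]
```

View pics/a1.png

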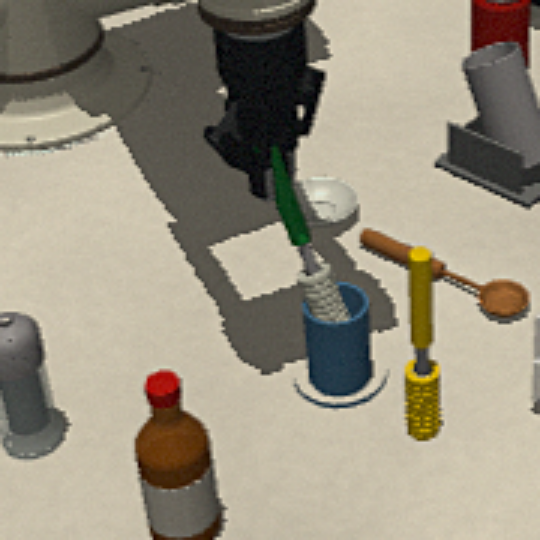

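The brush now tilts towards −x with its head still guided by the pot: handle at (290,195) and pot at (340,340) in the crop. I'll grip firmer, lift out along its axis and carry it towards the cup.

Request:
drive_tool([
  [0, 0, 0],
  [0, 0.6, -1.5],
  [0, 0.8, -2],
  [0, 0.8, -2],
  [0, 0.8, -2],
  [0, 0.8, -2],
  [0, 0.4, -1],
  [0, 0, 0],
  [0, 0, 0],
], spin=[0, 0, 0, 0, 0, 0, 0, 0, 0], grip_force=70)

```text
time_s: 7.08
ee_pos: [512.7, -175.2, 304.6]
ee_rot: [2.222, -2.22, -0.002]
ft_force: [-0.6, 0.6, -0.7]
grip_width: 18.8
```

Request:
drive_tool([
  [-2, 0.3, 0],
  [-4, 0.5, 0],
  [-4, 0.5, 0],
  [-4, 0.5, 0],
  [-4, 0.5, 0],
  [-4, 0.5, 0],
  [-4, 0.5, 0],
  [-4, 0.5, 0],
  [-4, 0.5, 0],
  [-2.8, 0.3, 0],
  [0, 0, 0],
  [0, 0, 0],
], spin=[0, 0, 0, 0, 0, 0, 0, 0, 0, 0, 0, 0])

```text
time_s: 8.57
ee_pos: [466.1, 192.9, 305.0]
ee_rot: [2.223, -2.219, -0.0]
ft_force: [0.0, -1.2, 0.1]
grip_width: 18.5
```

```bash
cat > ang2.py <<'E'
from h import *
import sys
from plant import get_state,vision
np.set_printoptions(precision=2,suppress=True)
s=get_state();e=s["ee_pos"];print(e,s["ft_force"],s["torque"],s["time_s"],s["grip_width"])
g0=e+[0,0,11]
for n in("scene","top"):
    d=vision.get_image(n);P,ok=pts(d);h=cv2.cvtColor(d["frame"],cv2.COLOR_BGR2HSV)
    if n=="scene":
        v,u=map(int,(proj(d,e)[1],proj(d,e)[0]));im=d["frame"][max(0,v-40):v+120,max(0,u-80):u+80]
        cv2.imwrite("pics/%s.png"%sys.argv[1],cv2.resize(im,None,fx=3,fy=3))
    rel=P-g0
    g=ok&(abs(rel[...,1])<25)&(rel[...,2]<-25)&(rel[...,2]>-180)&(abs(rel[...,0])<110)
    gr=g&(h[...,0]>45)&(h[...,0]<88)&(h[...,1]>100)
    print(n,"handle",gr.sum())
    if gr.sum()>10:
        p=P[gr];c=np.median(p,0);a=np.linalg.svd(p-p.mean(0))[2][0];a*=np.sign(a[2])
        print(" c",c,"svd",np.degrees(np.arctan2(-a[0],a[2])),np.degrees(np.arctan2(a[1],a[2])))
        cm=np.array([5.3,-6.,3]) if n=="scene" else 0
        q=g0-(c-cm);print(" from grip: tilt",np.degrees(np.arctan2(-q[0],q[2])),np.degrees(np.arctan2(q[1],q[2])))
    w=g&(h[...,1]<60)&(h[...,2]>90)
    if w.sum()>10: p=P[w];print(" white",w.sum(),np.median(p,0),p.min(0),p.max(0))
E
python3 ang2.py a2
```

```text
[466.11 192.91 305.04] [ 0.04 -1.18  0.07] [0.02 0.03 0.01] 8.575 18.458732814798054
scene handle 64
 c [490.64 185.95 275.39] svd 20.079967373985944 0.7074644774182264
 from grip: tilt 23.77961574632372 1.2567767815142061
 white 185 [529.93 186.5  181.31] [484.06 168.56 137.33] [570.75 214.89 287.82]
top handle 0
```

View pics/a2.png

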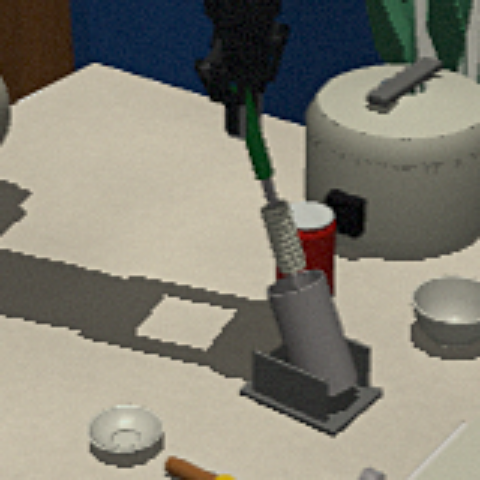

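The tilted brush is lined up above the cup: tip at (292,275), directly over the mouth at (297,285), tilt about 23°. I'll correct x by −7 mm and go in along the axis.

Request:
drive_tool([
  [0, 0.4, 0],
  [0, 0.3, 0],
  [0, -0.39, 0.92],
  [0, -0.39, 0.92],
  [0, -0.39, 0.92],
  [0, -0.39, 0.92],
  [0, 0, 0],
], spin=[0, 0, 0, 0, 0, 0, 0])

```text
time_s: 9.55
ee_pos: [475.1, 192.7, 267.5]
ee_rot: [2.221, -2.22, -0.001]
ft_force: [-0.2, 0.6, -0.6]
grip_width: 18.2
```

Request:
drive_tool([
  [0, -0.39, 0.92],
  [0, -0.39, 0.92],
  [0, -0.39, 0.92],
  [0, -0.39, 0.92],
  [0, 0, 0],
  [0, 0, 0],
], spin=[0, 0, 0, 0, 0, 0])

```text
time_s: 10.3
ee_pos: [490.7, 192.8, 232.0]
ee_rot: [-2.222, 2.22, -0.0]
ft_force: [-0.5, 0.5, -1.3]
grip_width: 18.1
```

Request:
drive_tool([
  [0, -0.08, 0.18],
  [0, -0.08, 0.18],
  [0, -0.08, 0.18],
  [0, -0.08, 0.18],
  [0, -0.08, 0.18],
  [0, 0, 0],
], spin=[0, 0, 0, 0, 0, 0])

```text
time_s: 11.05
ee_pos: [494.7, 192.8, 222.5]
ee_rot: [2.222, -2.22, -0.0]
ft_force: [-0.1, 0.5, -0.8]
grip_width: 18.6
```

Request:
drive_tool([
  [0, -0.08, 0.18],
  [0, -0.08, 0.18],
  [0, -0.08, 0.18],
  [0, -0.08, 0.18],
  [0, 0, 0],
], spin=[0, 0, 0, 0, 0])

```text
time_s: 11.68
ee_pos: [497.9, 192.8, 215.4]
ee_rot: [2.222, -2.22, -0.0]
ft_force: [-0.4, 0.2, -0.7]
grip_width: 18.2
```

Request:
drive_tool([
  [0, -0.08, 0.18],
  [0, -0.08, 0.18],
  [0, -0.08, 0.18],
  [0, 0, 0],
], spin=[0, 0, 0, 0])

```text
time_s: 12.18
ee_pos: [500.3, 192.8, 210.0]
ee_rot: [2.222, -2.22, -0.0]
ft_force: [-0.3, -1.0, -1.4]
grip_width: 18.6
```

Request:
drive_tool([
  [0, -0.08, 0.18],
  [0, -0.08, 0.18],
  [0, -0.08, 0.18],
  [0, 0, 0],
], spin=[0, 0, 0, 0])

```text
time_s: 12.68
ee_pos: [502.7, 192.8, 204.7]
ee_rot: [-2.222, 2.221, 0.0]
ft_force: [-1.6, 0.3, 3.4]
grip_width: 18.7
```

Request:
drive_tool([
  [0, -0.08, 0.18],
  [0, -0.08, 0.18],
  [0, 0, 0],
], spin=[0, 0, 0])

```text
time_s: 13.05
ee_pos: [504.3, 192.8, 201.0]
ee_rot: [2.222, -2.221, -0.0]
ft_force: [-2.3, -0.4, 4.1]
grip_width: 18.7
```

Request:
drive_tool([
  [0, -0.08, 0.18],
  [0, -0.08, 0.18],
  [0, 0, 0],
], spin=[0, 0, 0])

```text
time_s: 13.42
ee_pos: [505.9, 192.8, 197.4]
ee_rot: [2.222, -2.221, -0.0]
ft_force: [-2.6, -0.6, 5.2]
grip_width: 18.7
```

Request:
drive_tool([
  [0, -0.08, 0.18],
  [0, -0.04, 0.09],
  [0, 0, 0],
], spin=[0, 0, 0])

```text
time_s: 13.8
ee_pos: [507.1, 192.9, 195.4]
ee_rot: [-2.222, 2.22, 0.0]
ft_force: [-7.3, -1.0, 13.3]
grip_width: 18.3
```

Request:
drive_tool([
  [0, -0.04, 0.09],
  [0, 0, 0],
], spin=[0, 0])

```text
time_s: 14.05
ee_pos: [507.4, 192.9, 194.8]
ee_rot: [-2.222, 2.22, -0.0]
ft_force: [-7.6, -0.7, 16.6]
grip_width: 18.4
```

The stop is reached: the force knee goes from about 7 N to 16–19 N, at tip depth about 100 mm, which fits the stated range. Stroke 1 up, then stroke 2 down.

Request:
drive_tool([
  [0, 0.39, -0.92],
  [0, 0.39, -0.92],
  [0, 0.39, -0.92],
  [0, 0.39, -0.92],
  [0, 0.39, -0.92],
  [0, 0.39, -0.92],
  [0, 0.39, -0.92],
  [0, 0.39, -0.92],
  [0, 0.39, -0.92],
  [0, 0.19, -0.46],
  [0, 0, 0],
  [0, 0, 0],
], spin=[0, 0, 0, 0, 0, 0, 0, 0, 0, 0, 0, 0])

```text
time_s: 15.55
ee_pos: [470.5, 192.8, 281.0]
ee_rot: [2.222, -2.22, -0.001]
ft_force: [-0.1, 0.3, -0.8]
grip_width: 18.5
```

```bash
python3 ang2.py a3
```

```text
[470.48 192.76 280.99] [-0.08  0.29 -0.8 ] [-0.01  0.03  0.05] 15.55 18.50714846505491
scene handle 61
 c [494.92 186.   249.87] svd 22.57910806171393 2.2010756262083864
 from grip: tilt 22.989887905391484 0.9730895518168933
 white 254 [542.18 184.89 145.54] [475.76 168.04 112.13] [580.13 214.   263.24]
top handle 0
```

View pics/a3.png

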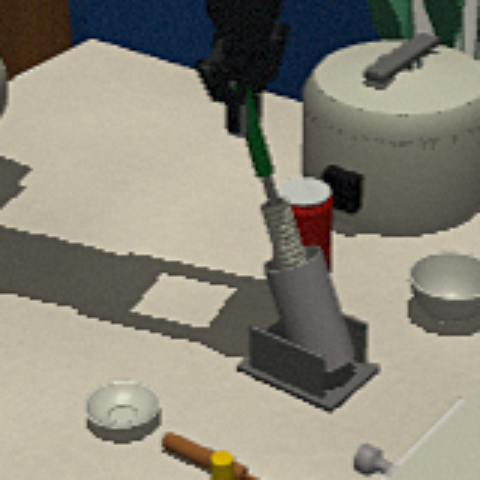

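The head is drawn back to the rim: head/neck junction at (270,200), and the tip is just hidden behind the near rim at (292,262). Tilt is still 23°. Strokes 2 and 3 follow, with forces checked at the bottom.

Request:
drive_tool([
  [0, -0.39, 0.92],
  [0, -0.39, 0.92],
  [0, -0.39, 0.92],
  [0, -0.39, 0.92],
  [0, -0.39, 0.92],
  [0, -0.39, 0.92],
  [0, -0.39, 0.92],
  [0, -0.31, 0.74],
  [0, -0.08, 0.18],
  [0, -0.08, 0.18],
  [0, -0.08, 0.18],
  [0, -0.08, 0.18],
], spin=[0, 0, 0, 0, 0, 0, 0, 0, 0, 0, 0, 0])

```text
time_s: 17.15
ee_pos: [504.1, 192.8, 202.5]
ee_rot: [-2.222, 2.22, -0.0]
ft_force: [-2.5, -1.8, 3.9]
grip_width: 18.5
```

Request:
drive_tool([
  [0, -0.08, 0.18],
  [0, -0.08, 0.18],
  [0, -0.04, 0.09],
  [0, -0.04, 0.09],
  [0, -0.04, 0.09],
  [0, -0.04, 0.13],
  [0, 0, 0],
  [0, 0, 0],
], spin=[0, 0, 0, 0, 0, 0, 0, 0])

```text
time_s: 18.15
ee_pos: [507.3, 192.9, 195.4]
ee_rot: [-2.222, 2.22, -0.0]
ft_force: [-6.9, -1.6, 12.2]
grip_width: 18.6
```

Stroke 2 bottomed at about 15 N along the axis, past the 8 N knee. Now up, down and up again.

Request:
drive_tool([
  [0, 0.39, -0.92],
  [0, 0.39, -0.92],
  [0, 0.39, -0.92],
  [0, 0.39, -0.92],
  [0, 0.39, -0.92],
  [0, 0.39, -0.92],
  [0, 0.39, -0.92],
  [0, 0.39, -0.92],
  [0, 0.39, -0.92],
  [0, 0.17, -0.38],
  [0, 0, 0],
  [0, 0, 0],
], spin=[0, 0, 0, 0, 0, 0, 0, 0, 0, 0, 0, 0])

```text
time_s: 19.65
ee_pos: [470.5, 192.7, 281.0]
ee_rot: [2.222, -2.22, -0.001]
ft_force: [0.2, 0.3, -0.8]
grip_width: 18.2
```

Request:
drive_tool([
  [0, -0.39, 0.92],
  [0, -0.39, 0.92],
  [0, -0.39, 0.92],
  [0, -0.39, 0.92],
  [0, -0.39, 0.92],
  [0, -0.39, 0.92],
  [0, -0.39, 0.92],
  [0, -0.31, 0.74],
  [0, -0.08, 0.18],
  [0, -0.08, 0.18],
  [0, -0.08, 0.18],
  [0, -0.08, 0.18],
], spin=[0, 0, 0, 0, 0, 0, 0, 0, 0, 0, 0, 0])

```text
time_s: 21.15
ee_pos: [504.1, 192.8, 202.5]
ee_rot: [-2.222, 2.22, -0.0]
ft_force: [-2.5, -0.2, 4.0]
grip_width: 18.3
```

Request:
drive_tool([
  [0, -0.08, 0.18],
  [0, -0.08, 0.18],
  [0, -0.04, 0.09],
  [0, -0.04, 0.09],
  [0, -0.04, 0.09],
  [0, -0.04, 0.13],
  [0, 0, 0],
  [0, 0, 0],
], spin=[0, 0, 0, 0, 0, 0, 0, 0])

```text
time_s: 22.15
ee_pos: [507.3, 192.9, 195.4]
ee_rot: [-2.222, 2.22, -0.0]
ft_force: [-6.2, -1.7, 11.7]
grip_width: 18.5
```

Stroke 3 bottomed the same. Now back up to the rim, out, and over to the stand.

Request:
drive_tool([
  [0, 0.39, -0.92],
  [0, 0.39, -0.92],
  [0, 0.39, -0.92],
  [0, 0.39, -0.92],
  [0, 0.39, -0.92],
  [0, 0.39, -0.92],
  [0, 0.39, -0.92],
  [0, 0.39, -0.92],
  [0, 0.39, -0.92],
  [0, 0.17, -0.38],
  [0, 0, 0],
  [0, 0, 0],
], spin=[0, 0, 0, 0, 0, 0, 0, 0, 0, 0, 0, 0])

```text
time_s: 23.65
ee_pos: [470.5, 192.7, 281.0]
ee_rot: [2.222, -2.22, -0.001]
ft_force: [-0.2, 0.4, -0.7]
grip_width: 18.5
```

Request:
drive_tool([
  [0, 0.39, -0.92],
  [0, 0.39, -0.92],
  [0, 0.39, -0.92],
  [2, -0.3, 0],
  [4, -0.6, 0],
  [4, -0.6, 0],
  [4, -0.6, 0],
  [4, -0.6, 0],
  [4, -0.6, 0],
  [4, -0.6, 0],
  [4, -0.6, 0],
  [4, -0.6, 0],
], spin=[0, 0, 0, 0, 0, 0, 0, 0, 0, 0, 0, 0])

```text
time_s: 25.15
ee_pos: [510.0, -148.5, 309.6]
ee_rot: [-2.222, 2.22, -0.001]
ft_force: [1.2, -0.7, -1.0]
grip_width: 18.1
```

Request:
drive_tool([
  [2.6, -0.4, 0],
  [0, 0, 0],
  [0, 0, 0],
], spin=[0, 0, 0])

```text
time_s: 25.52
ee_pos: [514.0, -172.7, 309.2]
ee_rot: [-2.222, 2.22, -0.0]
ft_force: [-0.6, 0.2, -0.2]
grip_width: 18.5
```

```bash
python3 ang2.py a4
```

```text
[ 513.99 -172.74  309.24] [-0.64  0.24 -0.16] [ 0.01  0.04 -0.  ] 25.525 18.52157371536133
scene handle 88
 c [ 540.38 -179.38  277.16] svd 21.228619275544233 -1.8590744707583613
 from grip: tilt 24.60252712255284 0.7949390873301116
 white 311 [ 571.21 -177.36  205.2 ] [ 526.74 -189.78  159.01] [ 592.84 -153.82  292.31]
top handle 0
```

View pics/a4.png

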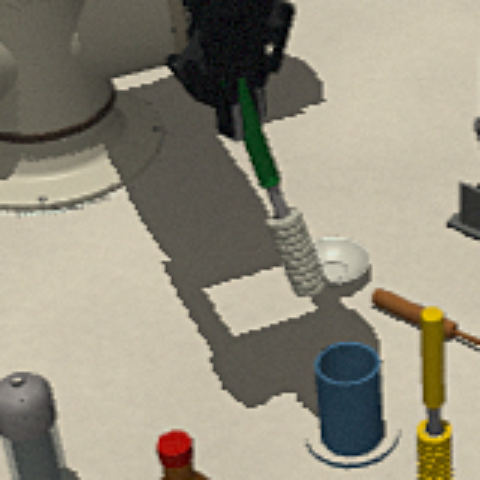

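The brush is held at about 23–24° tilt, with the head end at (305,290) clear of the empty pot at (348,365). I'll shift −x by 5 mm, enter tilted, then straighten it against the pot's far wall.

Request:
drive_tool([
  [0, 0.5, 0],
  [0, -0.78, 1.84],
  [0, -0.78, 1.84],
  [0, -0.78, 1.84],
  [0, -0.39, 0.92],
  [0, -0.39, 0.92],
  [0, -0.39, 0.92],
  [0, 0, 0],
], spin=[0, 0, 0, 0, 0, 0, 0, 0])

```text
time_s: 26.62
ee_pos: [545.0, -173.1, 225.2]
ee_rot: [-2.222, 2.22, -0.001]
ft_force: [6.9, 0.3, -2.5]
grip_width: 18.4
```

Request:
drive_tool([
  [0, -0.39, 0.92],
  [0, -0.39, 0.92],
  [0, -0.2, 0.46],
  [0, -0.2, 0.46],
  [0, 0, 0],
], spin=[0, 0, 0, 0, 0])

```text
time_s: 27.25
ee_pos: [556.2, -173.0, 197.3]
ee_rot: [2.222, -2.22, -0.001]
ft_force: [7.6, -0.1, -1.9]
grip_width: 18.3
```

Request:
drive_tool([
  [0, -0.6, -0.2],
  [0, -0.6, -0.2],
  [0, -0.6, -0.2],
  [0, -0.6, -0.2],
  [0, -0.6, -0.2],
  [0, -0.6, -0.2],
  [0, -0.6, -0.2],
  [0, -0.6, -0.1],
  [0, -0.6, 0],
  [0, -0.6, 0],
  [0, -0.7, 0],
  [0, 0, 0],
], spin=[0, 0, 0, 0, 0, 0, 0, 0, 0, 0, 0, 0], grip_force=25)

```text
time_s: 28.75
ee_pos: [623.4, -173.1, 213.3]
ee_rot: [-2.222, 2.22, 0.0]
ft_force: [-2.2, 0.2, 0.1]
grip_width: 18.6
```

```bash
python3 ang2.py a5
```

```text
[ 623.43 -173.09  213.32] [-2.23  0.19  0.06] [-0.03  0.73  0.01] 28.75 18.56511225751567
scene handle 80
 c [ 631.09 -179.57  179.55] svd -3.9298081251260153 -1.2915539221021393
 from grip: tilt 2.835843118430396 0.5746802650024343
 white 81 [ 632.58 -182.96  114.92] [ 587.68 -195.52   56.35] [ 732.85 -150.53  198.13]
top handle 0
```

View pics/a5.png

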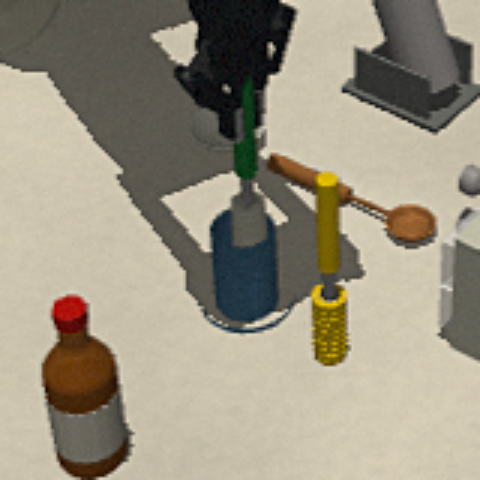

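The brush is nearly upright in the pot: handle at (245,130), head entering the pot at (247,215). I'll recentre it and lower it to the floor.

Request:
drive_tool([
  [0, 0.6, 0],
  [0, 0.5, 0.5],
  [0, 0, 1],
  [0, 0, 1],
  [0, 0, 1],
  [0, 0, 0.4],
  [0, 0, 0.2],
  [0, 0, 0.1],
  [0, 0, 0],
], spin=[0, 0, 0, 0, 0, 0, 0, 0, 0])

```text
time_s: 29.98
ee_pos: [612.0, -173.1, 171.7]
ee_rot: [-2.222, 2.22, -0.0]
ft_force: [-0.5, -0.2, -0.9]
grip_width: 18.5
```

Request:
drive_tool([
  [0, 0, 0.1],
  [0, 0, 0.1],
  [0, 0, 0],
], spin=[0, 0, 0])

```text
time_s: 30.35
ee_pos: [611.9, -173.1, 169.4]
ee_rot: [2.222, -2.221, -0.0]
ft_force: [0.1, -0.5, -1.2]
grip_width: 18.2
```

Request:
drive_tool([
  [0, 0, 0.1],
  [0, 0, 0.1],
  [0, 0, 0],
], spin=[0, 0, 0])

```text
time_s: 30.72
ee_pos: [611.9, -173.1, 167.4]
ee_rot: [2.222, -2.221, -0.0]
ft_force: [-0.4, 0.9, -0.7]
grip_width: 18.2
```

Request:
drive_tool([
  [0, 0, 0.1],
  [0, 0, 0],
], spin=[0, 0])

```text
time_s: 30.98
ee_pos: [612.0, -173.1, 166.4]
ee_rot: [-2.222, 2.221, 0.0]
ft_force: [0.2, 0.2, -1.1]
grip_width: 18.4
```

Request:
drive_tool([
  [0, 0, 0.1],
  [0, 0, 0.1],
  [0, 0, 0],
], spin=[0, 0, 0])

```text
time_s: 31.35
ee_pos: [612.2, -173.2, 165.0]
ee_rot: [-2.222, 2.22, -0.001]
ft_force: [-1.0, 0.7, 4.4]
grip_width: 18.5
```

Request:
drive_tool([
  [0, 0, 0.1],
  [0, 0, 0.1],
  [0, 0, 0],
], spin=[0, 0, 0])

```text
time_s: 31.72
ee_pos: [612.8, -173.3, 164.9]
ee_rot: [-2.221, 2.219, -0.005]
ft_force: [-1.4, 1.0, 20.8]
grip_width: 18.3
```

It's on the floor. I'll ease off, then open gently.

Request:
drive_tool([
  [0, 0, -0.1],
  [0, 0, -0.1],
  [0, 0, 0],
], spin=[0, 0, 0])

```text
time_s: 32.1
ee_pos: [612.2, -173.2, 165.0]
ee_rot: [-2.222, 2.22, -0.001]
ft_force: [-0.7, 0.3, 6.6]
grip_width: 18.3
```

Request:
drive_tool([
  [0, 0, 0],
  [0, 0, 0],
  [0, 0, 0],
  [0, 0, 0],
], spin=[0, 0, 0, 0], claw=-0.3)

```text
time_s: 32.6
ee_pos: [612.0, -173.1, 164.4]
ee_rot: [2.222, -2.221, -0.0]
ft_force: [-0.3, -0.3, -0.0]
grip_width: 29.9
```

Request:
drive_tool([
  [0, 0, 0],
  [0, 0, 0],
  [0, 0, 0],
  [0, 0, 0],
  [0, 0, 0],
], spin=[0, 0, 0, 0, 0], claw=1)

```text
time_s: 33.22
ee_pos: [612.0, -173.1, 164.5]
ee_rot: [-2.222, 2.22, 0.0]
ft_force: [0.8, -0.1, 0.3]
grip_width: 85.2
```

Request:
drive_tool([
  [0, 0, -1],
  [0, 0, -1.5],
  [0, 0, -2],
  [0, 0, -2],
  [0, 0, -2],
  [0, 0, -2],
  [0, 0, -2],
  [0, 0, -2],
  [0, 0, 0],
  [0, 0, 0],
], spin=[0, 0, 0, 0, 0, 0, 0, 0, 0, 0])

```text
time_s: 34.48
ee_pos: [611.9, -173.1, 309.1]
ee_rot: [2.222, -2.22, -0.001]
ft_force: [0.6, -0.5, -0.4]
grip_width: 85.5
```

```bash
python3 - <<'E'
from h import *
from plant import vision
np.set_printoptions(precision=1,suppress=True)
for n in("scene","top"):
    d=vision.get_image(n);P,ok=pts(d);h=cv2.cvtColor(d["frame"],cv2.COLOR_BGR2HSV)
    cv2.imwrite(f"pics/{n}9.png",d["frame"])
    if n=="scene":
        g=ok&(h[...,0]>45)&(h[...,0]<88)&(h[...,1]>100)&(abs(P[...,0]-612)<40)&(abs(P[...,1]+172)<40)&(P[...,2]>105);p=P[g]
        for lo in range(100,230,25):
            q=p[(p[:,2]>=lo)&(p[:,2]<lo+25)]
            if len(q):print(lo,len(q),q.mean(0),q.max(0))
        a=np.load("scene.npz")["frame"];D=cv2.absdiff(a,d["frame"]).max(2);D[:215]=0 # changed pixels in lower part
E
```

```text
100 24 [ 621.  -179.1  118.2] [ 626.5 -170.9  123.9]
125 47 [ 619.1 -179.1  136.3] [ 625.2 -171.1  149.9]
150 47 [ 620.1 -179.1  162.1] [ 627.8 -171.5  174.8]
175 54 [ 619.2 -179.4  187.2] [ 625.9 -172.2  199.8]
200 37 [ 618.7 -177.1  206.9] [ 627.6 -168.6  212.1]
```

View pics/scene9.png

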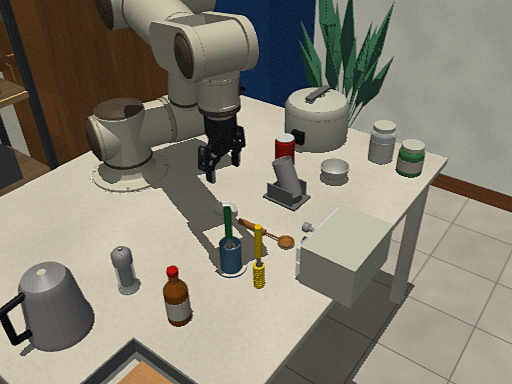

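The final view shows the green brush upright in the pot at (229,240), its top at z≈212. The hand is empty and well clear, and the other things are in place. I'm handing the job in.

```bash
python3 -c "from plant import order; print(order.close_job())"
```

```text
the job is handed in; nothing more can be done
None
```

The job is done and handed in at about 34.6 s of robot time. I gripped the green brush in its stand and tilted it about 23° in the jaws against the pot rim. I then made three full strokes along the cup and stood the brush back head-down in the stand.

**Drain plate:** the plate was felt about 86–88 mm below the rim. Each downstroke passed the 8 N full-down point and met the stop, with about 19 N along the axis on the first stroke and 14–15 N on the next two. Each upstroke brought the tip back to about 5 mm inside the rim. That distance is computed; I checked it on camera only after the first stroke.

**Last checks:** the brush is upright, with its top at z≈212 mm against the 211 mm expected. The gripper is open and well clear, and the other things look unmoved by eye in the final scene picture.

**Points that disagreed or were not perfect:**
- When I re-entered the stand, the brush leaned on the pot's rim with about 7–8 N.
- The floor was met about 3 mm lower than where I first gripped the brush, so it had slipped slightly in the jaws.
- Setting the brush down briefly reached about 21 N on the stand's floor; I eased off before opening the gripper.

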